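# Secure the tumbler hub with a linch pin

### The job

Push the loose hub all the way back along the tumbler's shaft so that the cross hole is clear. Then take the linch pin from its holder block, lower it fully down through the cross hole with its loop towards the free end of the shaft, and swing the sprung loop down over the shaft end until it snaps shut. Leave the flask, crucible, timer and amber bottle where they stand.

Things in the scene. Friction and masses are not known exactly. Their poses are not given: they have to be found in the camera images.
- tumbler: Tumbler: grey motor housing fixed on the bench with a level square steel shaft, 36 x 36 mm, axis 100 mm above the bench, standing out of its front. Origin on the bench straight below the shaft's cross hole. x points along the shaft to the housing (bearing boss from x = 42 mm, housing 50 to 155 mm, 90 mm wide, 141 mm high), -x to the shaft's free end, 24 mm from the origin; z up.
- hole_mouth (a point): Centre of the upper mouth of the cross hole, on the shaft's top face, 118 mm above the bench. The hole is vertical, round, 15 mm wide with a small chamfer, and goes right through the shaft (36 mm). Axes as the tumbler's: x along the shaft to the housing, z up.
- hub (a joint): Aluminium hub: a disc of 80 mm diameter, 24 mm thick, round the shaft, with a cross arm and two empty tube clips (195 mm over all) behind its face. It slides along the shaft: 0 = fully home (front face 16 mm housing-side of the hole's centre), growing (m) to the free end, at most 0.038. At the start it is 20 to 36 mm out, covering the hole. It takes about 2 N to slide and stays where left.
- hub_face (a point): A point on the hub's flat front face (the face towards the shaft's free end), 30 mm straight above the shaft's axis, so 130 mm above the bench; the disc's rim is 10 mm higher and the top of the shaft 12 mm lower. Same axes as hole_mouth.
- pin_grip (a point): Centre of the steel linch pin's grip tab, a rounded block 26 (x) x 16 (y, grip across this) x 42 mm high (z, up), from 26 mm below to 16 mm above this point. Below it the loop's hinge line (34 mm lower) and a round collar. The pin (0.15 to 0.23 kg) stands loose in the holder block, collar on the block's top. The open wire loop points to the pin's -x side.
- pin_seat (a point): Centre of the underside of the pin's round collar (24 mm diameter), 44 mm below pin_grip, same axes. Below it the round shank, 12 mm diameter and 56 mm long with a 9 mm tapered tip (6 mm wide at the end). When the pin is fully in, this point is on hole_mouth.
- loop (a joint): Angle of the pin's wire loop (6 mm wire, 56 mm wide) about a level hinge line along the pin's y, 10 mm above the collar's underside. 0 = shut, hanging down along the shank, bar just below its tip; 1.45 = open, almost level on the pin's -x side. Sprung over centre: above 0.9 rad it flies open, below it snaps shut; about 1 N down on the bar swings it. Open at the start.
- loop_bar (a point): Middle of the straight cross bar of the loop (about 42 mm long, along the pin's y axis), at the end away from the hinge line and 75 mm from it.
- holder: The grey plastic holder block, fixed, 60 x 60 x 70 mm high, with a 15 mm round hole, 62 mm deep, in the middle of its top. Origin: centre of its underside.
- flask: Bystander: small conical glass flask, 59 mm wide, 105 mm high; origin at the centre of its underside.
- crucible: Bystander: white porcelain crucible with lid, 45 mm wide, 46 mm high; origin at the centre of its underside.
- timer: Bystander: flat white bench timer, 72 x 62 x 20 mm; origin at the centre of its underside.
- amber_bottle: Bystander: amber bottle with black cap, 62 mm wide, 140 mm high; origin at the centre of its underside.

How it is judged:
By the outcome, as a careful person would: the job done as asked, in the order asked, and still so for the second after the job is handed in, with the robot touching nothing.
It also fails if it takes over 61 s, if anything falls off the work surface, if the arm or the gripper's body presses on something with over 40 N, if the wrist force passes 120 N, or if a joint passes its speed limit or range.

### The arm

A 7-joint arm with a two-finger parallel gripper is mounted at the origin on a cart in front of the work surface, level with it; the furniture and walls round the work are solid. World frame = base frame: x ahead of the robot, y to its left, z up, the work surface at z = 0. Lengths are in m, angles in rad, forces in N, time in s.
With the tool pointing down it reaches from about 0.425 to 0.95 m from the base axis. Payload 4.7 kg.
Tool frame: the origin (TCP) lies on the centre line of the jaws, within the pads' length; the fingertips stand 8 mm ahead of it and the grasp point (between the pads) lies 11 mm behind it; z points along the fingers, y is the line along which they close (so a half turn about z gives the same grasp; the last joint's range is limited). The gripper opens to 87 mm and grips with 3 to 60 N. Pads are 19 mm wide; open, the fingers measure 117 mm over their backs; the gripper's body (75 mm by 190 mm) begins 51 mm behind the grasp point.
Start: joints at [-1.278, 0.469, -0.049, 1.532, 0.024, 1.141, -0.082], TCP at [0.213, 0.64, 0.205] pointing down, gripper open.
Joint ranges: [-2.59, 2.59], [-0.33, 1.99], [-1.39, 1.29], [0.1, 2.45], [-1.04, 4.18], [0.21, 1.99], [-2.66, 2.66]. Speed limits (rad/s): [2.57, 2.57, 3.14, 3.14, 3.14, 3.14, 3.14].

### API

Orientations are given as [roll, pitch, yaw] about the fixed x, y, z axes, in that order (R = Rz(yaw) Ry(pitch) Rx(roll)).
In Python, from plant import manip, camera, camera_info gives the robot as it stands. Calls block until the motion is done:
- manip.move_ptp(position, orientation): joint-space move of the TCP to a pose.
- manip.movel(position, attitude=None, vel=0.15): straight line of the TCP; attitude=None keeps the orientation; vel is the mean speed in m/s.
- manip.move_joints(angles): joint-space move.
- manip.gripper_to(opening): finger opening in m; the grip force is fixed at half the most; returns when the fingers have stopped.
- manip.dwell(seconds).
- manip.ik(position, orientation): joint angles nearest the present ones, or None.
- camera(name): name is "side" or "top" or "wrist"; returns the picture (384x512x3 uint8, red, green, blue); there is no depth.
- camera_info(name): a dict with "K" (3x3 intrinsics, pixels), "camera_from_world" (4x4, takes a point from world to camera coordinates); the wrist camera has in their place "tool_from_camera" (4x4, takes a point from camera to tool coordinates, whose origin is the TCP and whose axes are the flange's). Camera axes: x right, y up, looking along -z (the intrinsics and any distortion apply to the point x, -y, -z); pixel columns grow to the right and rows downward; lengths in m; the calibration is good to about 2 mm. A picture is of the moment at which its call begins: read the wrist's pose just before it. camera_info takes no time and is no camera call.
A pose or a line that the arm cannot do raises manip.PlanningError and nothing moves.
- manip.hand_in(): hands the job in; it is judged then, once.
Readings, each from a call of its own:
- manip.get_t(): time.
- manip.get_joint_pos(): joint angles.
- manip.get_qvel(): joint speeds.
- manip.get_tau(): joint torques, N m.
- manip.get_tool_pos(): TCP position.
- manip.get_eef_rot(): TCP orientation.
- manip.get_contact_force(): force on the tool from outside, world axes, zero at the start.
- manip.get_moment(): the same for the moment, N m.
- manip.get_gripper_width(): finger opening in m.
- manip.get_grasp_force(): force on a finger pad.
Only numpy, scipy, OpenCV 4.12 (cv2) and the standard library are available. Lean on these libraries where they do the work, as an engineer would, in place of code of your own. Each camera call takes 0.05 s, during which the arm holds its last target. There are 200 camera calls.

## Working session

There is one attempt and no reset: what is moved stays moved. The work goes in short steps, each a Python script; the robot and the scene stay as the last script left them, time stands still between calls to the robot, and variables do not carry over. Pictures are saved under pics/ and viewed, at most 10 in all, crops included, and the job is handed in when it is done.

```bash
mkdir -p pics; ls
python3 - <<'E'
from plant import manip,camera,camera_info
import cv2,numpy as np
np.set_printoptions(precision=4,suppress=True)
for n in("side","top"):
    im=camera(n);cv2.imwrite(f"pics/{n}0.png",im[:,:,::-1]);print(n,camera_info(n))
print(camera_info("wrist"),manip.get_eef_rot(),manip.get_t())
E
```

```text
pics
side {'K': array([[357.3304,   0.    , 259.538 ],
       [  0.    , 357.3304, 195.3816],
       [  0.    ,   0.    ,   1.    ]]), 'camera_from_world': array([[ 0.9996, -0.0129,  0.0245, -0.5085],
       [-0.0184,  0.3474,  0.9376, -0.0962],
       [-0.0206, -0.9376,  0.347 , -1.0034],
       [ 0.    ,  0.    ,  0.    ,  1.    ]])}
top {'K': array([[349.4939,   0.    , 254.7164],
       [  0.    , 349.4939, 191.6632],
       [  0.    ,   0.    ,   1.    ]]), 'camera_from_world': array([[-0.0003, -1.    , -0.0041,  0.0061],
       [ 0.9755, -0.0011,  0.2199, -0.5194],
       [-0.2199, -0.0039,  0.9755, -1.0557],
       [ 0.    ,  0.    ,  0.    ,  1.    ]])}
{'K': array([[329.595 ,   0.    , 259.8201],
       [  0.    , 329.595 , 199.4641],
       [  0.    ,   0.    ,   1.    ]]), 'tool_from_camera': array([[-0.0001,  0.9681,  0.2507,  0.0679],
       [ 1.    ,  0.0002, -0.0003, -0.0003],
       [-0.0003,  0.2507, -0.9681, -0.1797],
       [ 0.    ,  0.    ,  0.    ,  1.    ]])} [-3.1399  0.      2.8198] 0.1
```

View pics/side0.png

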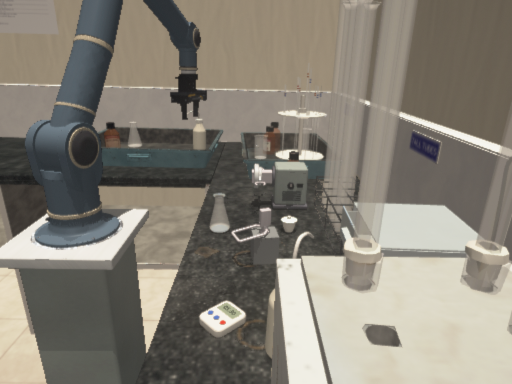

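View pics/top0.png

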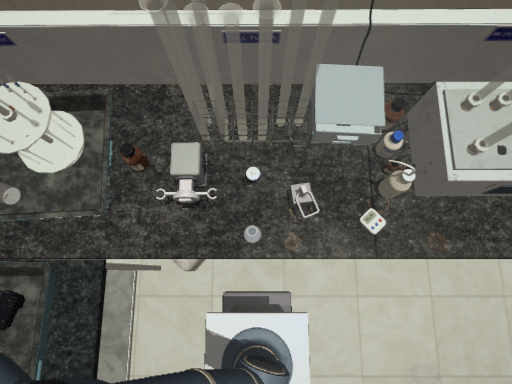

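The top view shows the tumbler's housing at (186,160), its hub at (186,193), the holder with the pin at (304,198), the crucible at (253,174), the flask at (252,234) and the timer at (373,221). The side view shows the tumbler at (290,183) and the holder at (265,245). I'll enlarge the important parts.

Run:
```python
import cv2,numpy as np
s=cv2.imread("pics/side0.png");t=cv2.imread("pics/top0.png")
f=lambda im,u,v,w=66,h=50:cv2.resize(im[v:v+h,u:u+w],None,fx=6,fy=6,interpolation=cv2.INTER_CUBIC)
a=np.vstack([np.hstack([f(t,150,160),f(t,275,170)]),np.hstack([f(s,246,155),f(s,225,205)])])
cv2.imwrite("pics/crop0.png",a);print(a.shape)
```

```text
(600, 792, 3)
```

View pics/crop0.png

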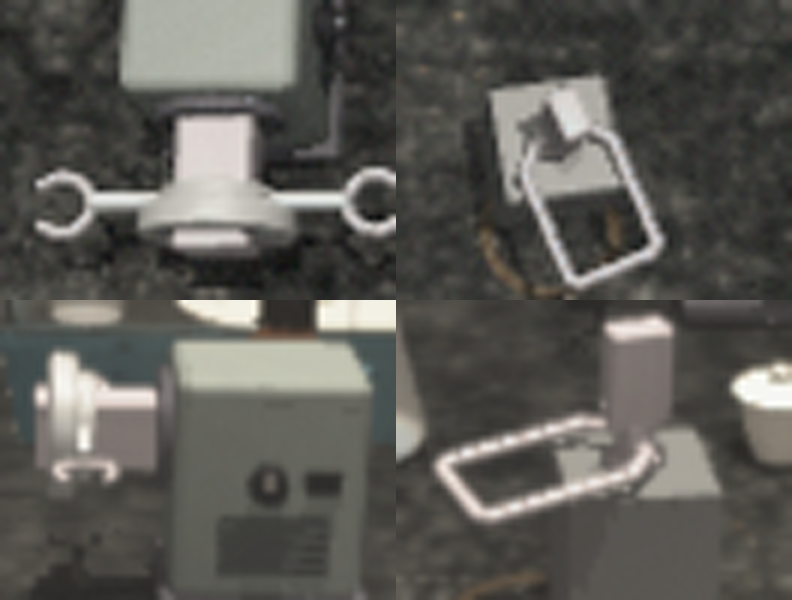

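The crop shows the hub far out on the shaft, with only a few mm of shaft end visible (top view about (185,199)). The tab top is at (303.7,188.8) in the top view and (265.3,209.7) in the side view. The middle of the loop bar is at (312.3,213.7) in the top view and (235.7,236.7) in the side view.

```bash
cat > h.py <<'E'
from plant import manip,camera,camera_info
import cv2,numpy as np
from scipy.spatial.transform import Rotation as R
np.set_printoptions(precision=4,suppress=True)
def ray(n,px,T=None):
    i=camera_info(n);K=i["K"]
    W=np.linalg.inv(i["camera_from_world"]) if n!="wrist" else T@i["tool_from_camera"]
    d=np.array([(px[0]-K[0,2])/K[0,0],-(px[1]-K[1,2])/K[1,1],-1])
    return W[:3,3],W[:3,:3]@d
def onz(r,z): o,d=r; return o+d*(z-o[2])/d[2]
def tri(*rs):
    A=0;b=0
    for o,d in rs:
        d=d/np.linalg.norm(d);P=np.eye(3)-np.outer(d,d);A=A+P;b=b+P@o
    p=np.linalg.solve(A,b)
    return p,[np.linalg.norm(np.cross(p-o,d/np.linalg.norm(d))) for o,d in rs]
def toolT():
    T=np.eye(4);T[:3,:3]=R.from_euler('xyz',manip.get_eef_rot()).as_matrix();T[:3,3]=manip.get_tool_pos();return T
def shot(name):
    T=toolT();im=camera("wrist");cv2.imwrite(f"pics/{name}.png",im[:,:,::-1]);np.save(f"pics/{name}.npy",T)
def down(yaw): return [np.pi,0,yaw]
E
python3 - <<'E'
from h import *
print("tab",tri(ray("top",(303.7,188.8)),ray("side",(265.3,209.7))))
print("bar",tri(ray("top",(312.3,213.7)),ray("side",(235.7,236.7))))
for n,p,z in(("shaftend",(185,198.7),.118),("shaftback",(185.7,179.5),.118),("hubtop",(186,190.5),.14),("flask",(252.5,230),.1),("cruc",(253,173),.046),("timer",(373,221),.02),("bottle",(129,151),.14)):
    print(n,onz(ray("top",p),z))
for p in((.45,-.1,.35),(.45,.25,.35),(.5,0,.3)):
  print(p,[manip.ik(p,down(y)) is not None for y in(-3,-2.5,-1.57,-.8,0,.8,1.57,2.4,3)])
E
```

```text
tab (array([ 0.5147, -0.1406,  0.1284]), [np.float64(0.0025839006995352454), np.float64(0.0025839006995354162)])
bar (array([ 0.4477, -0.1724,  0.0731]), [np.float64(0.001876495299538407), np.float64(0.0018764952995384714)])
shaftend [0.4844 0.2145 0.118 ]
shaftback [0.5439 0.215  0.118 ]
hubtop [0.5046 0.2081 0.14  ]
flask [0.3924 0.0122 0.1   ]
cruc [0.5844 0.0113 0.046 ]
timer [ 0.4303 -0.3763  0.02  ]
bottle [0.6275 0.3861 0.14  ]
(0.45, -0.1, 0.35) [True, True, False, True, True, True, True, True, True]
(0.45, 0.25, 0.35) [True, True, True, False, True, True, True, True, True]
(0.5, 0, 0.3) [True, True, False, True, True, True, True, True, True]
```

Run:
```python
from h import *
p=manip.get_tool_pos()
print(manip.get_joint_pos())
manip.move_ptp([.42,.3,.30],down(np.pi)); print(manip.get_joint_pos(),manip.get_t())
manip.gripper_to(0.0)
manip.movel([.455,.2145,.25],down(np.pi),.25)
manip.movel([.455,.2145,.134],None,.2)
f0=np.array(manip.get_contact_force());print(f0,manip.get_t())
manip.movel([.480,.2145,.134],None,.08);print(manip.get_contact_force()-f0)
for x in np.arange(.483,.531,.003):
    manip.movel([x,.2145,.134],None,.05)
    f=np.array(manip.get_contact_force())-f0; print(round(x,4),f,manip.get_tool_pos()[0],round(manip.get_t(),2))
    if abs(f[0])>9: break
```

```text
[-1.2779  0.4694 -0.0486  1.5335  0.0241  1.141  -0.0823]
[-0.7359  0.133   0.0358  1.7753 -0.0055  1.2336  0.874 ] 1.6167
[-0.6952  0.3488 -0.0377] 4.4417
[-0.1065  0.3054  0.5183]
0.483 [ 2.0133  0.0813 -0.1947] 0.4829130068522881 5.16
0.486 [-0.0272  0.1986  0.2082] 0.4861232300629949 5.41
0.489 [ 0.3821 -0.8423 -0.2856] 0.48920419169214757 5.66
0.492 [ 0.1147 -0.4861 -0.5975] 0.4922177316073554 5.91
0.495 [-0.1758 -0.3619 -0.3091] 0.4952136462271815 6.16
0.498 [-0.5913  0.0876  0.025 ] 0.49818577492075816 6.41
0.501 [0.9542 0.141  1.0073] 0.501196771031922 6.66
0.504 [ 0.5705 -0.3121 -0.2122] 0.5041855767260307 6.91
0.507 [ 0.884  -0.5165 -0.9609] 0.5072131776004283 7.16
0.51 [ 0.7918 -0.3785 -0.0199] 0.5102016905172456 7.41
0.513 [ 0.6608 -0.2735  0.1102] 0.5132004137352613 7.66
0.516 [2.1167 0.105  0.1533] 0.5162075220057248 7.91
0.519 [ 1.2564 -1.499   0.1735] 0.5192059499236246 8.16
0.522 [ 0.0016 -0.871   0.7639] 0.5222452756395395 8.41
0.525 [ 0.4428 -0.7773  0.6722] 0.5252045810314255 8.66
0.528 [ 0.5351 -0.5397  1.0552] 0.5282133381578427 8.91
0.531 [0.6596 0.1655 0.6974] 0.5312086977745731 9.16
```

Run:
```python
from h import *
shot("w1"); s=camera("side")[:,:,::-1]
cr=cv2.resize(s[145:215,230:320],None,fx=5.69,fy=5.49)
w=cv2.imread("pics/w1.png")
cv2.imwrite("pics/a1.png",np.hstack([cv2.resize(w,(400,300)),cv2.resize(cr,(400,300))]))
```

```text
(no output)
```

View pics/a1.png

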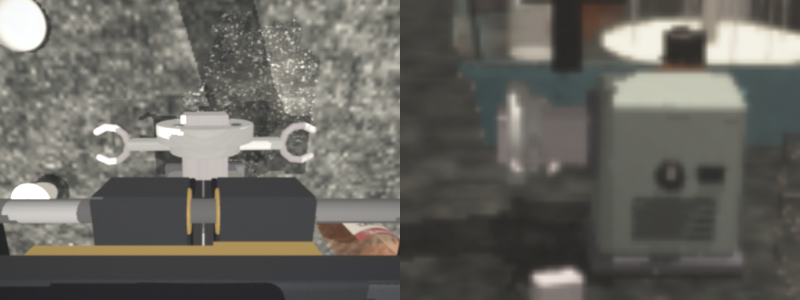

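Run:
```python
from h import *
print(manip.get_tool_pos(),manip.get_eef_rot(),manip.get_joint_pos(),manip.get_gripper_width(),manip.get_contact_force())
s=camera("side")[:,:,::-1];t=camera("top")[:,:,::-1]
cv2.imwrite("pics/a2.png",np.hstack([cv2.resize(s,(400,300)),cv2.resize(t,(400,300))]))
for n,q in(("top",(185,118.*1.28)),):pass
T=np.load("pics/w1.npy")
print(onz(ray("wrist",(204*1.28,114*1.28),T),.118),onz(ray("wrist",(204*1.28,180*1.28),T),.118))
```

```text
[0.531  0.2145 0.134 ] [-3.1416 -0.0001  3.1415] [-0.5472  0.3742  0.1145  1.8629 -0.0531  0.9075  1.1629] 0.0004698617993486345 [ 0.4055 -0.7665  0.0309]
[0.4814 0.2149 0.118 ] [0.534  0.2149 0.118 ]
```

View pics/a2.png

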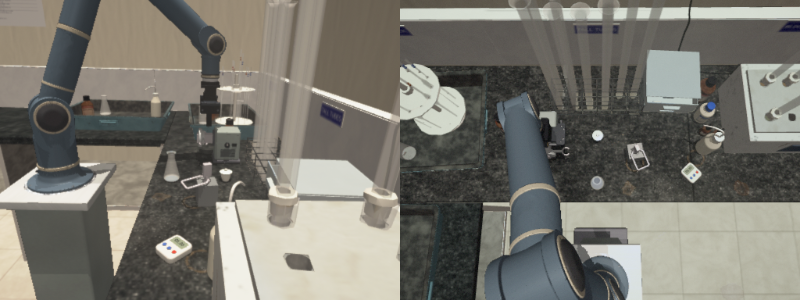

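The arm reaches the tumbler, but the hub still seems to be out. I need a close side crop.

Run:
```python
from h import *
s=camera("side")[:,:,::-1]
w=cv2.imread("pics/w1.png")
cv2.imwrite("pics/a3.png",np.hstack([cv2.resize(s[95:215,230:320],(440,590),interpolation=cv2.INTER_CUBIC),cv2.resize(w[130:330,200:320],(354,590),interpolation=cv2.INTER_CUBIC)]))
```

```text
(no output)
```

View pics/a3.png

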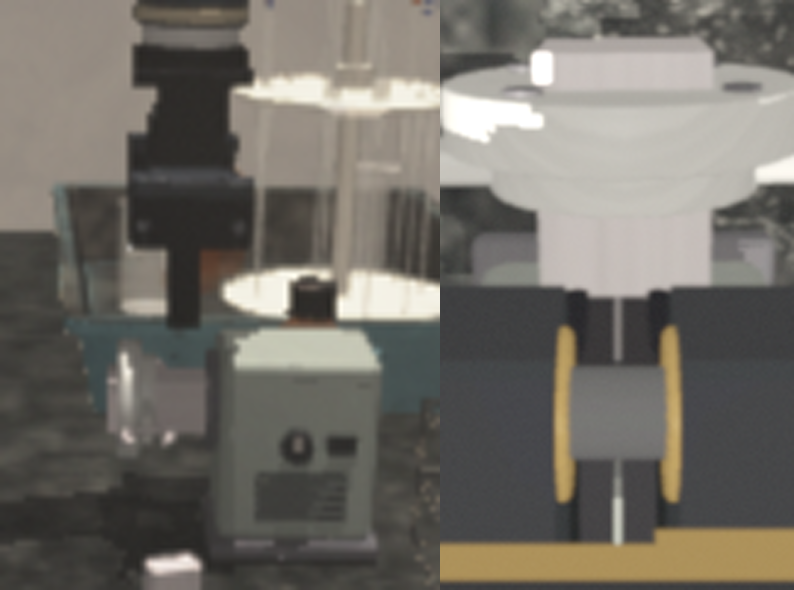

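The side crop shows the closed fingertips at about (267,161), above the hub rim at (255,164.5). The reported pose puts them at row 169, so the tool stands roughly 25 mm higher than reported and the fingers passed over the hub. I'll touch the shaft top (118 mm) gently to calibrate this.

Run:
```python
from h import *
f0=np.array(manip.get_contact_force())
for z in np.arange(.130,.085,-.002):
    manip.movel([.531,.2145,z],None,.05)
    f=np.array(manip.get_contact_force())-f0
    if abs(f[2])>3: break
print(z,f,manip.get_tool_pos(),manip.get_t())
manip.movel([.531,.2145,z+.06],None,.2); shot("w2")
print(manip.get_t())
```

```text
0.09999999999999998 [-0.3303 -1.5681  3.2504] [0.5314 0.2147 0.1005] 13.4083
13.9083
```

Contact came at TCP z 0.1005 instead of 0.126, so true z is reported z plus 25.5 mm. I'll put that in the helper and do the push properly.

```bash
cat >> h.py <<'E'
DZ=.0255   # true z = reported z + DZ (touch-calibrated)
def mv(p,rot=None,v=.15): manip.movel([p[0],p[1],p[2]-DZ],rot,v)
_tt=toolT
def toolT():
    T=_tt();T[2,3]+=DZ;return T
E
python3 - <<'E'
from h import *
mv([.455,.2145,.186],None,.25);mv([.455,.2145,.137],None,.2)
f0=np.array(manip.get_contact_force())
for x in list(np.arange(.470,.506,.005))+list(np.arange(.5065,.53,.0015)):
    mv([x,.2145,.137],None,.07)
    f=np.array(manip.get_contact_force())-f0; print(round(x,4),f,manip.get_tool_pos()[0])
    if abs(f[0])>8: break
x=manip.get_tool_pos()[0]
mv([.46,.2145,.137],None,.2); mv([.46,.2145,.25],None,.3); shot("w3")
print(manip.get_t())
t=camera("top")[:,:,::-1];w=cv2.imread("pics/w3.png")
cv2.imwrite("pics/a4.png",np.hstack([cv2.resize(w,(512,384)),cv2.resize(t[160:224,155:203],(288,384))]))
E
```

```text
0.47 [-0.4359 -0.1864 -1.1275] 0.47108274158553315
0.475 [ 0.0292  0.5421 -0.0802] 0.47523326310926156
0.48 [-0.1085 -0.5914 -0.3628] 0.4802129030490204
0.485 [-0.8726 -0.2196 -1.0311] 0.48526546470368004
0.49 [-0.4856  1.3793 -0.7814] 0.4905678482525265
0.495 [-0.2974  0.1455 -0.1687] 0.4957200789495097
0.5 [-0.6892  0.5036 -0.629 ] 0.5007574180326537
0.505 [ 0.0832  0.4596 -0.542 ] 0.5057020321629554
0.5065 [-1.8815  0.8179 -0.2326] 0.5065705828156826
0.508 [-2.0885 -0.7009  0.0484] 0.5079836487553426
0.5095 [-1.4672  0.4603 -0.5433] 0.509608762506482
0.511 [-1.6593  0.6731  0.1026] 0.5111392100757349
0.5125 [-4.8208  0.914   2.6407] 0.5111591557584305
0.514 [-8.8007 -0.3003  5.0148] 0.5111811748497097
19.3583
```

View pics/a4.png

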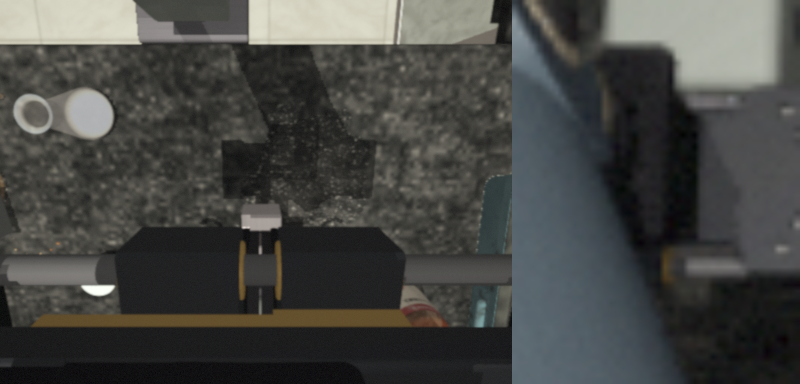

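The hub is against its stop: it slid at about 2 N, then met a hard rise at x=0.511. Next are wrist views of the hole from two places, then the same for the pin.

Run:
```python
from h import *
mv([.565,.2145,.26],None,.3);shot("h1")
mv([.565,.1845,.26],None,.3);shot("h2")
a=.44;d=np.array([np.cos(a),np.sin(a)]);tab=np.array([.5147,-.1406])
p=tab+.055*d
manip.move_ptp([p[0],p[1],.29-DZ],down(a-np.pi));shot("p1")
n=np.array([-d[1],d[0]]);q=p+.03*n
manip.gripper_to(.06)
mv([q[0],q[1],.29],None,.3);shot("p2")
print(manip.get_t(),manip.get_joint_pos())
ims=[cv2.resize(cv2.imread(f"pics/{k}.png"),(400,300)) for k in("h1","h2","p1","p2")]
cv2.imwrite("pics/a5.png",np.vstack([np.hstack(ims[:2]),np.hstack(ims[2:])]))
```

```text
22.95 [-0.091   0.228   0.2136  1.7461 -0.052   1.1726  2.1497]
```

View pics/a5.png

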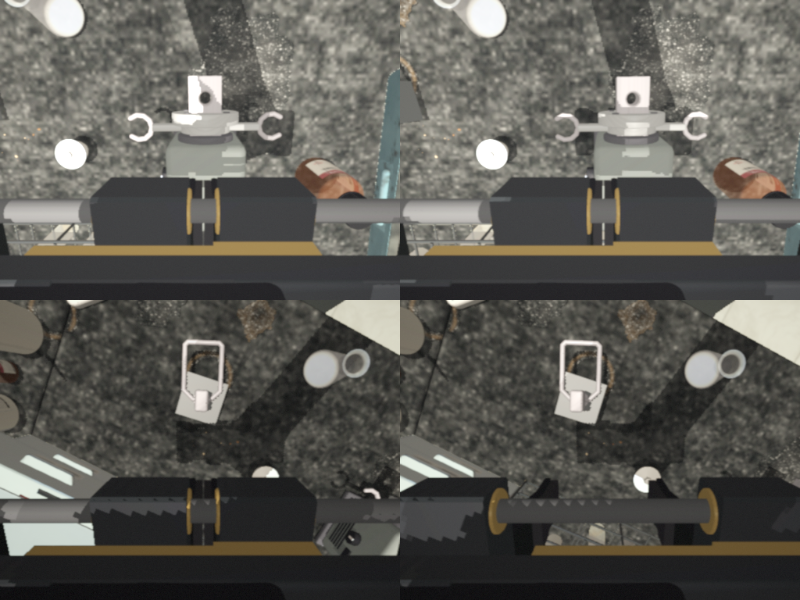

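Views h1/h2 show the hole as a dark disc at about (205,97) and (232,97) at half scale, with the hub home. Views p1/p2 show the tab top at about (203,400) and (577,400), with the loop aligned with the image vertical, so a pin yaw of 0.44 is close. I'll extract these by contours.

Run:
```python
from h import *
for k,u in(("h1",262),("h2",297)):
    g=cv2.cvtColor(cv2.imread(f"pics/{k}.png"),cv2.COLOR_BGR2GRAY)
    print(k,"row124",u-30,g[124,u-30:u+30].tolist()); print("col",90,g[90:150,u-12].tolist(),g[90:150,u].tolist())
    m=(g[105:142,u-18:u+18]<130).astype(np.uint8)
    c=max(cv2.findContours(m,0,1)[0],key=cv2.contourArea)
    print(cv2.boundingRect(c),cv2.minEnclosingCircle(c),cv2.contourArea(c))
for k,u in(("p1",260),("p2",227)):
    g=cv2.cvtColor(cv2.imread(f"pics/{k}.png"),cv2.COLOR_BGR2GRAY)
    for r in(122,128,134): print(k,r,u-20,g[r,u-20:u+20].tolist())
    print("col",100,g[100:150,u].tolist(), "bar",40,g[40:70,u].tolist())
    for r in(65,85): print(k,r,u-40,g[r,u-40:u+40].tolist())
```

```text
h1 row124 232 [136, 125, 115, 103, 98, 95, 95, 99, 137, 229, 255, 255, 255, 255, 255, 255, 255, 255, 255, 255, 255, 255, 216, 157, 103, 73, 64, 62, 65, 69, 68, 65, 63, 65, 67, 71, 103, 150, 167, 174, 183, 191, 204, 228, 241, 247, 249, 250, 250, 250, 242, 203, 136, 100, 95, 101, 109, 111, 102, 92]
col 90 [176, 148, 128, 125, 125, 131, 181, 255, 255, 255, 255, 255, 255, 255, 255, 255, 255, 255, 255, 255, 255, 255, 255, 255, 255, 255, 255, 255, 255, 255, 255, 255, 255, 255, 255, 255, 255, 255, 255, 255, 255, 255, 255, 255, 255, 255, 255, 255, 255, 255, 255, 255, 255, 255, 255, 236, 208, 252, 255, 255] [112, 114, 118, 125, 129, 129, 155, 211, 244, 250, 250, 250, 250, 250, 250, 249, 242, 231, 221, 204, 196, 195, 195, 194, 193, 187, 168, 134, 93, 77, 78, 81, 79, 80, 68, 61, 57, 57, 56, 56, 57, 66, 107, 153, 168, 179, 186, 190, 192, 191, 192, 191, 192, 190, 183, 170, 169, 182, 191, 193]
(12, 13, 13, 15) ((18.211711883544922, 19.806306838989258), 7.526115417480469) 146.5
h2 row124 267 [115, 122, 128, 125, 120, 125, 131, 134, 136, 153, 192, 228, 243, 245, 246, 247, 249, 250, 250, 250, 247, 23
[... 3576 characters left out ...]
187 [77, 77, 76, 77, 77, 76, 76, 71, 69, 68, 66, 64, 65, 64, 65, 66, 69, 124, 194, 230, 245, 239, 215, 172, 109, 66, 57, 62, 65, 71, 82, 84, 82, 82, 86, 92, 101, 107, 107, 96, 90, 99, 98, 84, 75, 78, 76, 63, 69, 88, 100, 89, 81, 79, 72, 66, 70, 72, 67, 73, 84, 108, 118, 118, 121, 148, 191, 216, 223, 213, 185, 137, 85, 69, 73, 71, 70, 66, 62, 61]
p2 85 187 [118, 118, 114, 107, 99, 92, 89, 89, 91, 96, 98, 96, 94, 86, 77, 72, 76, 140, 208, 238, 245, 233, 204, 152, 91, 61, 58, 62, 76, 94, 112, 120, 118, 103, 81, 63, 47, 38, 43, 53, 61, 63, 60, 60, 60, 61, 62, 60, 64, 61, 62, 64, 65, 64, 65, 68, 69, 74, 78, 80, 81, 79, 77, 81, 121, 181, 214, 229, 221, 194, 147, 96, 77, 65, 52, 43, 39, 46, 67, 94]
```

Run:
```python
from h import *
L=lambda k:np.load(f"pics/{k}.npy")
H=L("h1"),L("h2");P=L("p1"),L("p2")
for nm,a,b in(("end",(261.9,96.4),(297.9,97.3)),("hole",(262,124.8),(297.5,125.3))):
    r=[ray("wrist",a,H[0]),ray("wrist",b,H[1])];print(nm,tri(*r),[onz(q,.118) for q in r])
l=[onz(ray("wrist",(e,v),H[0]),.118) for e,v in((240.3,100),(240.6,122),(283.5,124))];print(l)
r=[ray("wrist",(257.2,128.8),P[0]),ray("wrist",(225.3,129.0),P[1])];print("tab",tri(*r),[onz(q,.130) for q in r])
r=[ray("wrist",(259.9,53.6),P[0]),ray("wrist",(230.9,54.3),P[1])];print("bar",tri(*r),[onz(q,.073) for q in r])
for a,b,k in(((259.9,65),(259.1,85),0),((230.9,65),(230,85),1)):
    p=onz(ray("wrist",a,P[k]),.0725);q=onz(ray("wrist",b,P[k]),.0755);print("yaw loop",np.arctan2(*(q-p)[1::-1]),p,q)
    t=onz(r[k],.073)
t=np.mean([onz(ray("wrist",(257.2,128.8),P[0]),.13),onz(ray("wrist",(225.3,129.0),P[1]),.13)],0);b=np.mean([onz(q,.073) for q in r],0)
print("yaw bar-tab",np.arctan2(*(t-b)[1::-1]),np.linalg.norm((t-b)[:2]))
```

```text
end (array([0.4816, 0.2152, 0.1403]), [np.float64(0.00011621187291012515), np.float64(0.00011621187291013068)]) [array([0.4803, 0.2153, 0.118 ]), array([0.4807, 0.2176, 0.118 ])]
hole (array([0.5054, 0.2153, 0.1418]), [np.float64(2.378037303749087e-05), np.float64(2.3780373037612996e-05)]) [array([0.506 , 0.2154, 0.118 ]), array([0.5062, 0.2179, 0.118 ])]
[array([0.4835, 0.1952, 0.118 ]), array([0.5034, 0.1952, 0.118 ]), array([0.5053, 0.2357, 0.118 ])]
tab (array([ 0.5164, -0.1409,  0.1539]), [np.float64(0.00017548955768874216), np.float64(0.0001754895576888444)]) [array([ 0.5175, -0.1406,  0.13  ]), array([ 0.5182, -0.1428,  0.13  ])]
bar (array([ 0.449 , -0.17  ,  0.1038]), [np.float64(3.31755577871501e-05), np.float64(3.317555778729796e-05)]) [array([ 0.4444, -0.1721,  0.073 ]), array([ 0.4456, -0.1744,  0.073 ])]
yaw loop 0.40040803468518965 [ 0.4551 -0.1671  0.0725] [ 0.475  -0.1587  0.0755]
yaw loop 0.38569050946564115 [ 0.4557 -0.1699  0.0725] [ 0.4758 -0.1617  0.0755]
yaw bar-tab 0.40908164404558117 0.07940721335160045
```

The triangulated heights (with DZ applied to the camera) come out about 25 mm too high: shaft 0.140 and tab top 0.154. So the camera pose as reported is right, and only the fingers sit 25 mm back along the tool. Corrected: hole (0.5054, 0.2153), tab (0.5164, -0.1409) with its top at 0.128, pin yaw about 0.405. Now the grasp.

```bash
sed -i '/^_tt=toolT/,$d' h.py
python3 - <<'E'
from h import *
a=.405;X,Y=.5164,-.1409;rot=down(a-np.pi)
manip.gripper_to(.05)
mv([X,Y,.18],rot,.3)
f0=np.array(manip.get_contact_force())
for z in(.14,.125,.115,.107):
    mv([X,Y,z],None,.15);f=np.array(manip.get_contact_force())-f0
    if np.linalg.norm(f)>4: print("contact",z,f);break
s=camera("side")[:,:,::-1]
manip.gripper_to(0.0)
print(manip.get_gripper_width(),manip.get_grasp_force(),np.array(manip.get_contact_force())-f0,manip.get_t())
s2=camera("side")[:,:,::-1]
cv2.imwrite("pics/a6.png",np.hstack([cv2.resize(q[180:270,215:305],(400,400),interpolation=cv2.INTER_CUBIC) for q in(s,s2)]))
E
```

```text
0.0162278610819141 29.969672203296795 [-0.9287 -0.8404 -1.0325] 25.9417
```

View pics/a6.png

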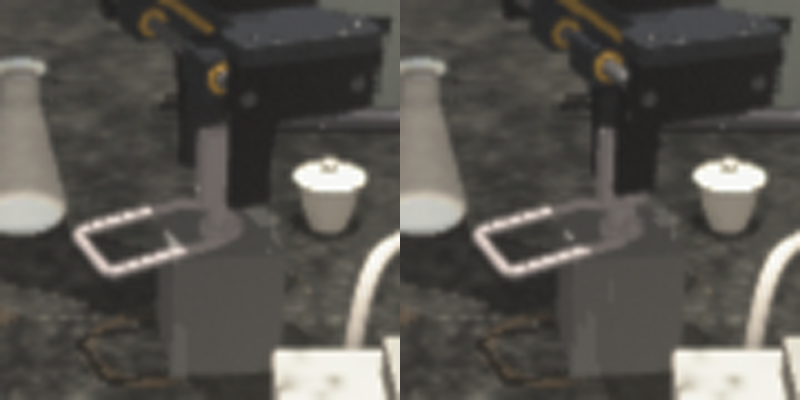

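The pin is gripped (width 16.2 mm), with the pads around the upper part of the tab and the loop still open. I'll lift it, carry it over and lower it under force guard. The lowering travel is relative to the grasp: +48 mm.

Run:
```python
from h import *
X,Y=.5164,-.1409;HX,HY=.5054,.2153
mv([X,Y,.19],None,.2);mv([X,Y,.24],None,.3)
mv([HX,HY,.24],down(-np.pi),.2)
mv([HX,HY,.220],None,.1)
manip.dwell(.2);f0=np.array(manip.get_contact_force());print(f0,manip.get_gripper_width(),manip.get_t())
for z in list(np.arange(.214,.158,-.006))+[.157,.156,.155,.154,.153]:
    mv([HX,HY,z],None,.08);f=np.array(manip.get_contact_force())-f0;print(round(z,4),f,manip.get_tool_pos()[2]+DZ)
    if np.linalg.norm(f)>7: print("stop");break
print(manip.get_t(),manip.get_gripper_width())
```

```text
[ 0.4684 -0.3384 -2.4237] 0.015645948630112205 29.3583
0.214 [-0.4775  0.0764 -0.0223] 0.2135536878552849
0.208 [ 0.1976 -0.3359  0.3522] 0.20744735929691227
0.202 [ 0.0371  0.3816 -0.1316] 0.20147445700257083
0.196 [ 0.3589 -0.3311  1.0694] 0.19550361583790485
0.19 [-0.1936  0.2929  0.4511] 0.18952378003710335
0.184 [-0.054   0.3378  0.8654] 0.1835293032532029
0.178 [-0.4131 -0.0386  0.4789] 0.1775185500092191
0.172 [-0.7776  0.7161  0.3579] 0.1715150947234086
0.166 [-0.1725  1.2125  0.2426] 0.16552479792174893
0.16 [-0.2853  0.5005  0.0489] 0.15953166294238438
0.157 [-0.3804  0.6724 -0.1692] 0.15681206784341242
0.156 [-0.0905  0.2402  0.1718] 0.1560047322772192
0.155 [0.4266 0.4706 0.3705] 0.1550358630242735
0.154 [-2.1756  0.3085  8.3372] 0.15499499929710106
stop
32.8583 0.01597158461184845
```

The pin seated at z=0.155, exactly as expected. Now I release it, back off upward and press the loop bar down with closed fingertips in front of the shaft.

Run:
```python
from h import *
HX,HY=.5054,.2153
manip.gripper_to(.045);mv([HX,HY,.21],None,.2)
mv([HX-.070,HY,.21],None,.25);manip.gripper_to(0.0);shot("l0")
mv([HX-.070,HY,.140],None,.2)
manip.dwell(.1);f0=np.array(manip.get_contact_force())
for x,z in((.070,.128),(.070,.121),(.070,.114),(.068,.107),(.067,.100),(.066,.094),(.065,.089),(.064,.085)):
    mv([HX-x,HY,z],None,.08);f=np.array(manip.get_contact_force())-f0;print(z,f)
    if np.linalg.norm(f)>12: print("stop");break
mv([HX-.075,HY,.10],None,.2);mv([HX-.075,HY,.22],None,.3);mv([.565,HY,.26],None,.3);shot("l1")
mv([.43,.08,.33],None,.3)
s=camera("side")[:,:,::-1];t=camera("top")[:,:,::-1];print(manip.get_t())
w=cv2.imread("pics/l1.png")
cv2.imwrite("pics/a7.png",np.hstack([cv2.resize(s[140:215,235:310],(400,400),interpolation=cv2.INTER_CUBIC),cv2.resize(w[60:200,190:330],(400,400),interpolation=cv2.INTER_CUBIC)]))
```

```text
0.128 [ 0.7879  0.2027 -0.4063]
0.121 [1.808  0.2393 1.4231]
0.114 [ 0.1718 -0.5992 -0.6136]
0.107 [ 1.725  -0.3621 -0.0459]
0.1 [ 0.8656 -0.4548  0.2739]
0.094 [ 1.5076 -0.5073 -0.2761]
0.089 [ 1.0163 -0.3445  0.4356]
0.085 [ 1.5071 -0.795  -0.5885]
40.6167
```

View pics/a7.png

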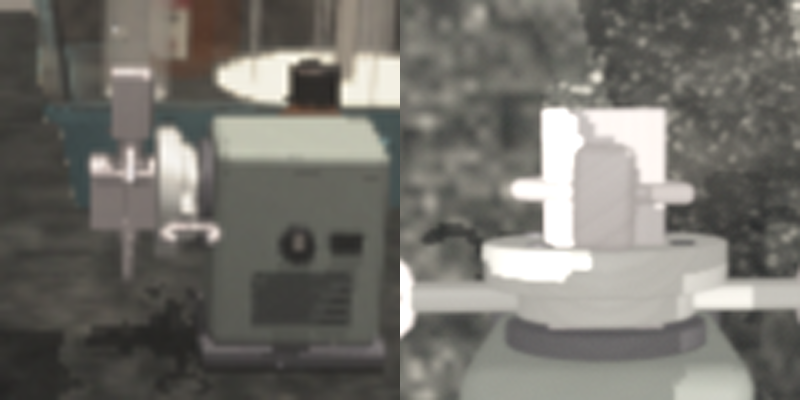

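The side crop shows the pin seated, the hub back near the housing and the loop hanging straight down along the shank. The wrist crop shows the loop wires on both sides of the shaft. Everything is in place, so I'm handing in.

```bash
python3 -c "
from plant import manip
print(manip.hand_in(),manip.get_t())"
```

```text
the job is handed in; nothing more can be done
the job is handed in; nothing more can be done
```

The job is handed in at about 41 s: the hub is pushed home, the pin is fully seated in the cross hole and the loop is snapped shut over the shaft end; I did not recheck the four bystanders afterwards.

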